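# Clamp the sample tin in the lid press

### The arm

A 7-joint arm with a two-finger parallel gripper is mounted at the origin on a cart in front of the work surface, level with it; the furniture and walls round the work are solid. World frame = base frame: x ahead of the robot, y to its left, z up, the work surface at z = 0. Lengths are in m, angles in rad, forces in N, time in s.
With the tool pointing down it reaches from about 0.4 to 0.85 m from the base axis. Payload 4.5 kg.
Tool frame: the origin (TCP) lies on the centre line of the jaws, within the pads' length; the fingertips stand r.tips_ahead ahead of it and the grasp point (between the pads) is the TCP (r.tips_ahead is the distance from the TCP to the fingertips, in m); z points along the fingers, y is the direction in which the jaws open and shut (so a half turn about z gives the same grasp; the last joint's range is limited). The gripper opens to 88 mm and grips with 3 to 60 N. Pads are 18 mm wide; open, the fingers measure 123 mm over their backs; the gripper's body (75 mm by 187 mm) begins 45 mm behind the grasp point.
Start: joints at [1.182, 0.689, -0.195, 1.565, 0.157, 0.902, -0.215], TCP at [0.256, -0.57, 0.258] pointing down, gripper open.
Joint ranges: [-3.01, 3.01], [-0.46, 2.08], [-1.47, 1.51], [0.13, 2.56], [-1, 4.14], [0.04, 2.09], [-2.66, 2.66]. Speed limits (rad/s): [2.57, 2.57, 3.14, 3.14, 3.14, 3.14, 3.14].

### API

Orientations are given as a unit quaternion [x, y, z, w].
In Python, from plant import r gives the robot as it stands.
- The arm moves only by the shell command python3 -m inch 'ROWS' [FORCE]. ROWS is JSON, a list of rows, each a list of 5 numbers: the shift along the world's x, y, z in units of 25 mm (1.0 is 25 mm), then the turn about the world's z in units of 6 degrees (1.0 is 6 degrees), then the finger opening in mm, from 0 to 88.1. A call has 1 to 5 rows; each row shifts and turns the commanded pose from where the row before left it; what a row does not reach is not made up. A row lasts 1/10 s, in which the tool goes at most 50 mm and 8.59 degrees, less where a joint would pass 70% of its speed; a pose out of reach is approached as far as the arm can. A call is refused whole if a number of a shift passes 1 or a number of a turn 1, either way. A call with a gripper value outside its range is refused whole. The fingers move at their own pace and stop on an object; FORCE is the grip in N (left out, the last holds). Time passes only in rows, so rows that do not move let the fingers close. It gives the time, the measured TCP pose, the force and the opening at its end, in the units of the state.
- r.get_state(): the state, without advancing time (a new reading comes with each control period).
- r.snapshot(name): name is "scene" or "top"; returns a dict with "pixels" (420x560x3 uint8, red, green, blue), "range_z" (420x560 float32, m along the optical axis (not along the pixel's ray), 0 where there is no reading), "K" (3x3 intrinsics, pixels), "position" and "attitude" of the camera in the world. Camera axes: x right, y up, looking along -z (the intrinsics and any distortion apply to the point x, -y, -z); pixel columns grow to the right and rows downward; lengths in m; the calibration is good to about 2 mm. A picture is of the moment at which its call begins.
- r.finish_job(): hands the job in, once; it reports no verdict.
The state is a dict: "clock": time; "q": joint angles; "qd": joint speeds; "joint_torque": joint torques, N m; "tool_pos": TCP position; "eef_rot": TCP orientation; "contact_force": force on the tool from outside, world axes, zero at the start; "moment": the same for the moment, N m; "opening": opening from 0.0 (shut) to 1.0 (fully open).
Only numpy, scipy, OpenCV 4.12 (cv2) and the standard library are available. Lean on these libraries where they do the work, as an engineer would, in place of code of your own. Each camera call takes 0.05 s, during which the arm holds its last target. There are 200 camera calls.

### The job

One of the sample tins stands under the foot of the bench lid press. Turn the press's T-handle clockwise, going from one end of the bar to the other as needed, until the foot bears on the tin's lid and its spring is pushed in about halfway (never all the way in), then let go. Do not knock any tin out of place or tip it, and leave the other things around alone.

Things in the scene. Friction and masses are not known exactly. Their poses are not given: they have to be found in the camera images.
- lid_press: Fixed bench lid press: grey base board 175 x 172 mm, 15 mm thick, with a grey bridge 165 mm long on two steel columns 124 mm apart, an upright steel screw through its middle and a T-handle on top. Bridge top 132 mm, brass boss and column nuts up to 139 mm above the worktop. Origin on the worktop under the screw's axis; y along the bridge; the board reaches 120 mm to -x, 55 mm to +x.
- handle_hub (a point): Centre of the T-handle's bar, on the screw's axis. Bar: plain round steel, level, 12 mm thick, 156 mm long, black ball ends of 17 mm; its steel hub, 32 mm across, reaches 13 mm below and 11 mm above the bar's centre line; nothing stands above. Starts 207 to 213 mm above the worktop, sinks when screwed down, to 170 mm at most. Its x axis lies along the bar, z up.
- end_a (a point): Point on the bar's centre line 58 mm from the hub on its +x side, a good place to grip (about 12 mm inside the ball end).
- end_b (a point): The same on the other arm of the bar, 58 mm from the hub on its -x side.
- press_handle (a joint): Turning of the T-handle in rad, 0 to 11; grows clockwise seen from above, which drives the screw, bar and foot down together by 24 mm a full turn (3.82 mm per rad). It starts between 0 and 1.6, stays where it is left (the thread holds itself), and needs about 2 to 3 N at the end of the bar.
- foot_face (a point): Centre of the underside of the press foot, a steel disc of 44 mm diameter and 8 mm thick under the screw, z up. A spring carries it: it can be pushed 14 mm up into the screw.
- press_foot (a joint): How far the spring foot is pushed up into the screw, in m: 0 = hanging free (spring fully out), 0.014 = spring pushed in to its end. The spring takes 3 N to start and 14 N to push in fully; halfway is 0.007.
- moisture_tin_1: Aluminium sample tin with push-on lid, 68 mm across and 38 mm tall, loose, upright on the press's board (underside 15 mm above the worktop); origin: centre of its underside, z up. One of the three tins stands under the foot, within 5 mm of the screw's axis (which one changes); the others wait side by side about 90 mm away on the robot's side.
- moisture_tin_2: Aluminium sample tin with push-on lid, 62 mm across and 34 mm tall, loose, upright on the press's board (underside 15 mm above the worktop); origin: centre of its underside, z up. One of the three tins stands under the foot, within 5 mm of the screw's axis (which one changes); the others wait side by side about 90 mm away on the robot's side.
- moisture_tin_3: Aluminium sample tin with push-on lid, 54 mm across and 30 mm tall, loose, upright on the press's board (underside 15 mm above the worktop); origin: centre of its underside, z up. One of the three tins stands under the foot, within 5 mm of the screw's axis (which one changes); the others wait side by side about 90 mm away on the robot's side.
- mug: A mug, 82 mm across and 91 mm high, bystander beyond the press; origin at the centre of its underside.
- weight_200: A brass check weight, 30 mm across and 42 mm high, bystander beyond the press; origin at the centre of its underside.
Mind the look-alikes: they are no part of the job. What is shaped like the moisture_tin_3 but pink is not meant.

How it is judged:
At the end, for the whole second after the job is handed in: The foot stands on the tin's lid with its spring pushed in by 4.5 to 9.5 mm (of 14 mm), the tin still under it (its centre within 12 mm of the foot's), all tins upright within 0.06 rad, the handle at rest (value of joint press_foot between 0.0045 and 0.0095 m and horizontal distance between any of moisture_tin_1, moisture_tin_2, moisture_tin_3 and foot_face below 0.012 m and velocity of joint press_handle between -0.05 and 0.05 rad/s and angle between each of moisture_tin_1, moisture_tin_2, moisture_tin_3's own z axis and vertical below 0.06 rad); the robot touches nothing.
It fails at once if the foot's spring was pushed in to its end (over 13 mm) (value of joint press_foot above 0.013 m).
It fails at once if a tin was shifted by more than 10 mm or tipped by more than 0.3 rad (distance of any of moisture_tin_1, moisture_tin_2, moisture_tin_3 from where it was at the start of the episode above 0.01 m or angle between any of moisture_tin_1, moisture_tin_2, moisture_tin_3's own z axis and vertical above 0.3 rad).
It fails at once if a thing standing around was moved by more than 20 mm (distance of any of mug, weight_200 from where it was at the start of the episode above 0.02 m).
It also fails if it takes over 72 s, if anything falls off the work surface, if the arm or the gripper's body presses on something with over 40 N, if the wrist force passes 120 N, or if a joint passes its speed limit or range.

## Working session

There is one attempt and no reset: what is moved stays moved. The work goes in short steps, Python scripts to look and compute and a shell command to move; the robot and the scene stay as the last step left them, time stands still between calls to the robot, and variables do not carry over. Pictures are saved under pics/ and viewed, about 8 in all and at most 12, crops included, and the job is handed in when it is done.

```bash
mkdir -p pics; ls; cat > h.py <<'E'
import numpy as np, cv2
from plant import r
from scipy.spatial.transform import Rotation as R
def snap(n,f):
    s=r.snapshot(n); cv2.imwrite('pics/'+f,s['pixels'][:,:,::-1]); return s
def pts(s):
    z=s['range_z']; K=np.array(s['K']); h,w=z.shape
    u,v=np.meshgrid(np.arange(w),np.arange(h))
    P=np.stack([(u-K[0,2])/K[0,0]*z,-(v-K[1,2])/K[1,1]*z,-z],-1)
    a=np.array(s['attitude']); M=R.from_quat(a).as_matrix() if a.size==4 else a
    W=P@M.T+np.array(s['position']); W[z==0]=np.nan; return W
E
python3 - <<'E'
from h import *
for n in('scene','top'):
    s=snap(n,n+'0.png'); np.savez(n+'0.npz',**s); print(n,s['K'],s['position'],s['attitude'],s.keys())
print(r.get_state(),r.tips_ahead)
E
```

```text
pics
scene [[459.86311397   0.         280.45111918]
 [  0.         459.86311397 204.67579571]
 [  0.           0.           1.        ]] [-0.04309652 -0.88626874  0.47615186] [ 0.50773028 -0.21938538 -0.33975472  0.76068834] dict_keys(['pixels', 'range_z', 'K', 'position', 'attitude'])
top [[431.53491323   0.         276.83088014]
 [  0.         431.53491323 209.28979807]
 [  0.           0.           1.        ]] [ 0.50865377 -0.38555413  1.01278745] [-0.02614639  0.00636593  0.71189578 -0.70176937] dict_keys(['pixels', 'range_z', 'K', 'position', 'attitude'])
{'clock': 0.1, 'q': array([ 1.18179604,  0.68989868, -0.19453078,  1.56616624,  0.15730142,
        0.90246074, -0.21510832]), 'qd': array([ 0.00119693, -0.00121771, -0.00256409, -0.00591861,  0.00052197,
        0.00226158,  0.00143643]), 'joint_torque': array([-3.45975277e-03, -5.28503823e+01, -1.27168324e+00, -1.53841335e+01,
       -5.25834924e-02,  1.98465306e-03,  2.75395979e-05]), 'tool_pos': array([ 0.25621825, -0.56953238,  0.25701102]), 'eef_rot': array([ 9.77730652e-01,  2.09862283e-01, -2.09661833e-04, -7.42154769e-04]), 'contact_force': array([-0.08422538, -0.39755548, -0.11995352]), 'moment': array([ 0.00601524, -0.02445069,  0.00910952]), 'opening': 1.0026947869516656} 0.019
```

View pics/scene0.png

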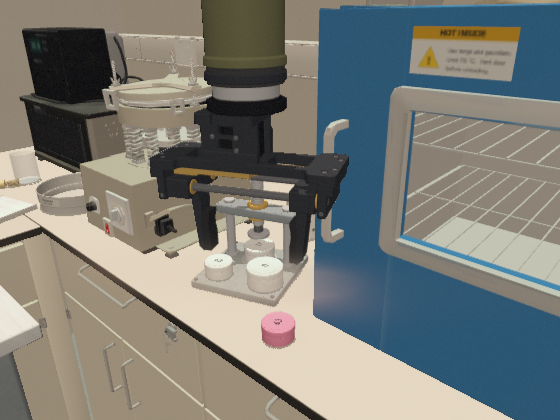

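View pics/top0.png

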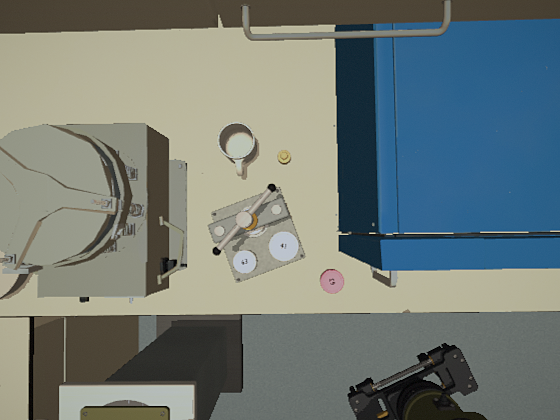

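The scene view shows the press at about (255,240), partly hidden by the gripper. The pink tin at (278,328) is the look-alike, off the board. In the top view the hub is at (246,219), the ball ends at (273,187) and (217,252), and the waiting tins at (244,262) and (284,246). The mug is at (237,140) and the weight at (284,156).

```bash
cat > m.py <<'E'
from h import *
def ray(s,u,v,z):
    K=np.array(s['K']); d=R.from_quat(s['attitude']).as_matrix()@np.array([(u-K[0,2])/K[0,0],-(v-K[1,2])/K[1,1],-1.])
    p=np.array(s['position']); return p+d*(z-p[2])/d[2]
def bar(s, lo=.165,hi=.235):
    """bar ends from dark blobs of the top view, at depth-measured height"""
    W=pts(s); g=s['pixels'].max(2)
    reg=(W[...,2]>lo)&(W[...,2]<hi)
    reg&=(np.hypot(W[...,0]-.48,W[...,1]+.31)<.12)
    n,l,st,c=cv2.connectedComponentsWithStats((reg&(g<60)).astype(np.uint8))
    out=[(st[i,4],c[i],np.nanmedian(W[l==i],0)) for i in range(1,n) if st[i,4]>12]
    return reg,W,out
E
python3 - <<'E'
from m import *
s=dict(np.load('top0.npz')); W=pts(s)
for u,v in((246,219),(273,187),(217,252),(244,262),(284,246),(332,281),(237,140),(284,156),(256,231)): print((u,v),W[v,u].round(4))
reg,W,o=bar(s); print(reg.sum())
for a,c,p in o: print(a,c.round(1),p.round(4),ray(s,*c,.21).round(4))
# hub disc: highest patch
hub=reg&(s['pixels'].max(2)>90); ys,xs=np.nonzero(hub&(np.hypot(*(np.indices(hub.shape)-np.array([219,246])[:,None,None]))<9)); print('hub z',np.nanmedian(W[ys,xs,2]),np.nanpercentile(W[ys,xs,2],[10,90]))
# tins: white blobs by height
for zlo,zhi in((.035,.048),(.044,.058)):
  for c in((244,262),(284,246)):
    m=(W[...,2]>zlo)&(W[...,2]<zhi); n,l,st,cc=cv2.connectedComponentsWithStats(m.astype(np.uint8)); i=l[c[1],c[0]]
    if i: P=W[l==i]; print(c,st[i],np.nanmedian(P,0).round(4),np.ptp(P,axis=0).round(3))
E
python3 -c "
import cv2;a=cv2.imread('pics/top0.png')[175:290,195:350];cv2.imwrite('pics/crop1.png',cv2.resize(a,None,fx=5,fy=5,interpolation=cv2.INTER_CUBIC))"
```

```text
(246, 219) [ 0.5283 -0.3064  0.2178]
(273, 187) [ 0.5872 -0.3569  0.2137]
(217, 252) [ 0.4681 -0.2516  0.2147]
(244, 262) [ 0.4363 -0.2835  0.0437]
(284, 246) [ 0.4714 -0.3738  0.0546]
(332, 281) [ 0.3901 -0.4808  0.0282]
(237, 140) [ 0.7199 -0.2661  0.008 ]
(284, 156) [ 0.6739 -0.3766  0.043 ]
(256, 231) [ 0.5053 -0.3116  0.0487]
734
39 [271.5 187.5] [ 0.5868 -0.3549  0.2155] [ 0.5867 -0.354   0.21  ]
42 [216.  250.9] [ 0.47   -0.2498  0.2153] [ 0.4698 -0.249   0.21  ]
hub z 0.21938341446500975 [0.21610099 0.22125282]
(244, 262) [232 250  25  24 454] [ 0.438  -0.2835  0.0438] [0.052 0.054 0.011]
(284, 246) [268 231  31  31 734] [ 0.4714 -0.3716  0.0517] [0.067 0.067 0.01 ]
```

View pics/crop1.png

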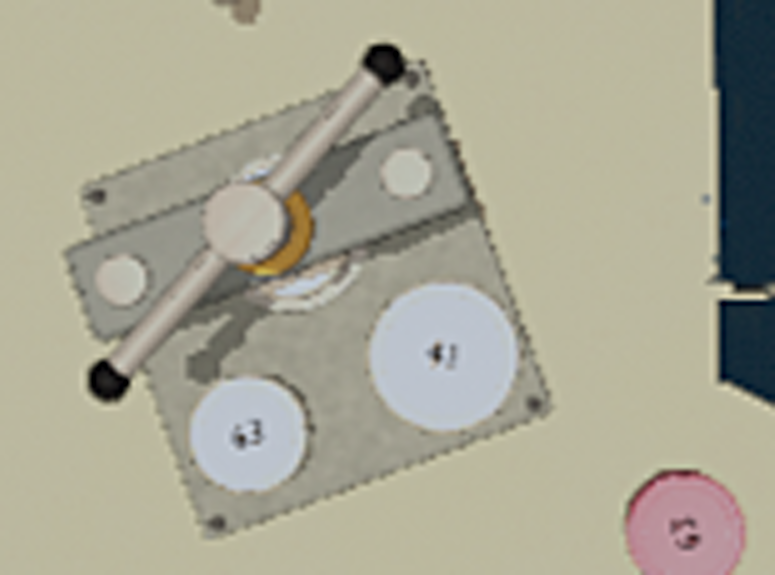

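The waiting tins measure 54 mm (label 3) and 67 mm (label 1), so tin 2 (34 mm tall) is under the foot with its lid top at 49 mm. The pink one is the look-alike and is off the board. I plan to use the open fingers as a fork: centred on the hub, one finger pushing each arm of the bar. First I'll check clearances.

```bash
python3 - <<'E'
from m import *
for n in('top','scene'):
    s=dict(np.load(n+'0.npz')); W=pts(s).reshape(-1,3); c=np.array([.5283,-.302])
    d=np.hypot(*(W[:,:2]-c).T)
    for lo in (.12,.16,.2,.24):
        m=(W[:,2]>lo)&(W[:,2]<.6)&(d>.1); q=W[m]; dd=d[m]
        L=q[q[:,1]>-.3];Rr=q[q[:,1]<-.3]
        for X in (L,Rr):
            if len(X): k=np.argsort(np.hypot(*(X[:,:2]-c).T))[5]; print(n,lo,X[k].round(3),np.hypot(*(X[k,:2]-c)).round(3))
E
```

```text
top 0.12 [ 0.552 -0.111  0.332] 0.192
top 0.12 [ 0.698 -0.35   0.591] 0.176
top 0.16 [ 0.552 -0.111  0.332] 0.192
top 0.16 [ 0.698 -0.35   0.591] 0.176
top 0.2 [ 0.552 -0.111  0.332] 0.192
top 0.2 [ 0.698 -0.35   0.591] 0.176
top 0.24 [ 0.552 -0.111  0.332] 0.192
top 0.24 [ 0.698 -0.35   0.591] 0.176
scene 0.12 [ 0.56  -0.115  0.334] 0.19
scene 0.12 [ 0.501 -0.5    0.479] 0.2
scene 0.16 [ 0.56  -0.115  0.334] 0.19
scene 0.16 [ 0.501 -0.5    0.479] 0.2
scene 0.2 [ 0.56  -0.115  0.334] 0.19
scene 0.2 [ 0.501 -0.5    0.479] 0.2
scene 0.24 [ 0.56  -0.115  0.334] 0.19
scene 0.24 [ 0.501 -0.5    0.479] 0.2
```

```bash
python3 -m inch '[[0,0,1,0,88],[0,1,0.5,0,88],[0,1,0,0,88],[0,1,0,0,88],[0,1,0,0,88]]'; python3 -m inch '[[0,1,0,0,88],[0,1,0,0,88],[0,1,0,0,88],[0,1,0,0,88],[0,1,0,0,88]]'; python3 -c "
from h import *
print(r.get_state()['q'].round(2)); snap('scene','scene1.png')"
```

```text
clock: 0.6
tool_pos: [0.2562, -0.4687, 0.295]
eef_rot: [0.978, 0.21, -0.0, -0.0]
contact_force: [-0.2, -0.0, -0.1]
opening: 1.0
clock: 1.1
tool_pos: [0.2562, -0.3438, 0.2951]
eef_rot: [0.978, 0.21, -0.0, -0.0]
contact_force: [-0.1, 0.6, 0.7]
opening: 0.999
[ 0.98  0.39 -0.22  2.07  0.13  0.7  -0.48]
```

View pics/scene1.png

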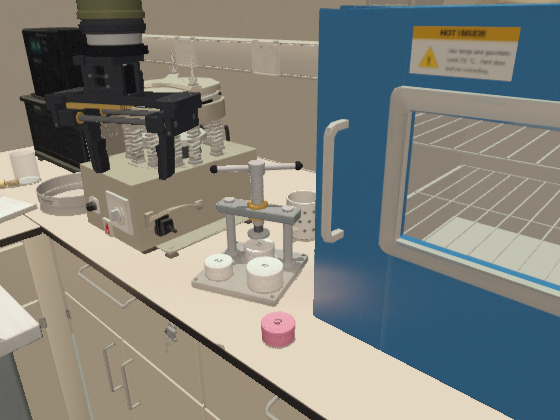

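The press is now unobstructed: bar ends at (214,169) and (299,165), foot disc near (259,235), tin 2 behind it at (260,247). Next I'll measure the foot gap.

```bash
python3 - <<'E'
from m import *
s=r.snapshot('scene'); np.savez('scene1.npz',**s); W=pts(s)
for v in range(216,262): print(v,[ (s['pixels'][v,u].tolist(),W[v,u].round(3).tolist()) for u in (255,259)])
a=s['pixels'][195:270,215:310,::-1]; cv2.imwrite('pics/crop2.png',cv2.resize(a,None,fx=8,fy=8,interpolation=cv2.INTER_CUBIC))
E
```

```text
216 [([108, 109, 104], [0.508, -0.314, 0.12]), ([108, 109, 104], [0.511, -0.322, 0.121])]
217 [([108, 108, 104], [0.509, -0.314, 0.117]), ([107, 108, 103], [0.512, -0.321, 0.118])]
218 [([114, 104, 88], [0.509, -0.313, 0.115]), ([106, 106, 101], [0.511, -0.322, 0.117])]
219 [([160, 125, 67], [0.511, -0.311, 0.112]), ([143, 116, 77], [0.514, -0.319, 0.113])]
220 [([156, 119, 58], [0.51, -0.312, 0.11]), ([155, 118, 61], [0.514, -0.319, 0.11])]
221 [([142, 125, 101], [0.516, -0.305, 0.104]), ([143, 126, 101], [0.52, -0.313, 0.104])]
222 [([139, 131, 123], [0.518, -0.303, 0.1]), ([139, 131, 123], [0.52, -0.312, 0.102])]
223 [([140, 133, 127], [0.518, -0.303, 0.098]), ([140, 133, 126], [0.521, -0.311, 0.1])]
224 [([139, 132, 126], [0.515, -0.307, 0.098]), ([140, 133, 126], [0.521, -0.312, 0.098])]
225 [([120, 115, 108], [0.517, -0.305, 0.095]), ([136, 130, 122], [0.521, -0.312, 0.095])]
226 [([85, 83, 78], [0.518, -0.303, 0.091]), ([85, 82, 78], [0.522, -0.31, 0.092])]
227 [([68, 65, 63], [0.519, -0.302, 0.088]), ([79, 75, 73], [0.521, -0.311, 0.091])]
228 [([68, 64, 62], [0.516, -0.305, 
[... 2310 characters left out ...]
0.502, -0.317, 0.041]), ([185, 175, 161], [0.507, -0.323, 0.042])]
255 [([180, 171, 157], [0.502, -0.317, 0.04]), ([181, 171, 157], [0.507, -0.323, 0.039])]
256 [([176, 167, 153], [0.501, -0.318, 0.038]), ([188, 178, 165], [0.506, -0.324, 0.038])]
257 [([188, 178, 164], [0.504, -0.315, 0.033]), ([229, 233, 218], [0.483, -0.347, 0.054])]
258 [([229, 234, 220], [0.476, -0.343, 0.053]), ([234, 240, 226], [0.482, -0.348, 0.053])]
259 [([233, 239, 226], [0.476, -0.343, 0.051]), ([234, 239, 225], [0.48, -0.35, 0.052])]
260 [([233, 240, 225], [0.473, -0.347, 0.052]), ([234, 239, 225], [0.477, -0.353, 0.052])]
261 [([233, 239, 225], [0.471, -0.349, 0.051]), ([233, 239, 224], [0.474, -0.356, 0.053])]
```

View pics/crop2.png

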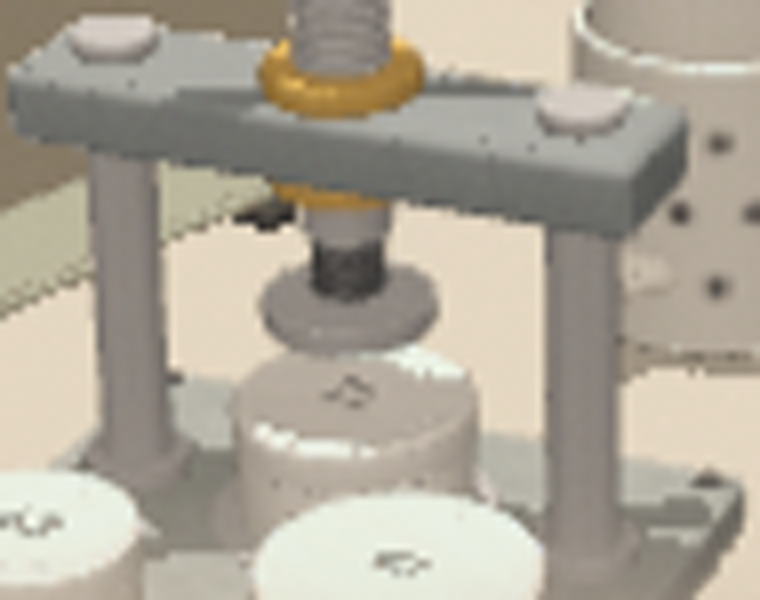

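The foot underside is at about 69.5 mm and the lid at 49 mm, a gap of about 20.5 mm. Adding 7 mm of spring gives a total drop of about 27.5 mm, or 412° of handle. Direct check: the dark pin showing between shaft and foot is about 16 mm now and should end at about 9 mm. Next I'll move over the hub.

```bash
python3 -m inch '[[1,0.17,0,1,88],[1,0.17,0,1,88],[1,0.17,0,1,88],[1,0.17,0,1,88],[1,0.17,0,1,88]]'; python3 -m inch '[[1,0.17,0,1,88],[1,0.17,0,1,88],[1,0.17,0,1,88],[1,0.17,0,1,88],[1,0.14,0,1,88]]';python3 -m inch '[[0.88,0,0,1,88],[0,0,0,1,88],[0,0,0,0.5,88],[0,0,0,0,88]]';python3 - <<'E'
from m import *
print(r.get_state()['q'].round(2)); M=R.from_quat(r.get_state()['eef_rot']).as_matrix(); print(M.round(3))
s=snap('top','top2.png')
E
```

```text
clock: 1.7
tool_pos: [0.3825, -0.3245, 0.2951]
eef_rot: [0.889, 0.457, -0.0, 0.0]
contact_force: [-0.2, -0.1, -0.1]
opening: 1.003
clock: 2.2
tool_pos: [0.5074, -0.304, 0.2948]
eef_rot: [0.741, 0.672, -0.0, -0.0]
contact_force: [-1.1, -0.2, -0.7]
opening: 1.004
clock: 2.6
tool_pos: [0.5285, -0.3042, 0.2945]
eef_rot: [0.648, 0.761, 0.0, -0.0]
contact_force: [-0.2, 0.1, 0.4]
opening: 0.996
[ 0.76  0.67 -0.56  1.56  0.4   1.03  0.25]
[[-0.159  0.987 -0.   ]
 [ 0.987  0.159  0.   ]
 [ 0.    -0.    -1.   ]]
```

View pics/top2.png

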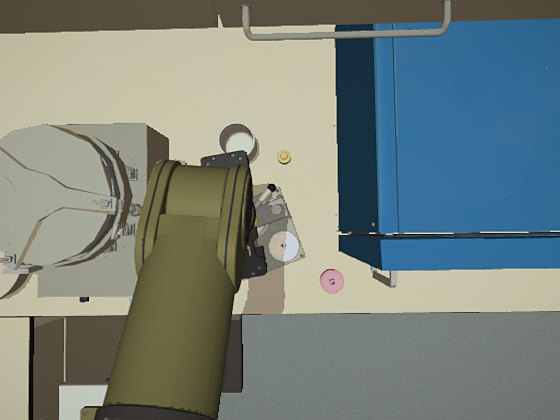

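The top view shows the gripper over the hub, with its ends at (225,160) and (255,262). The bar's ball is visible at (271,188) and the mug and weight are clear below. I'll descend so the fingers straddle the hub, then turn clockwise to make contact.

```bash
python3 -m inch '[[0,0.09,-1,0,88],[0,0,-1,0,88],[0,0,-1,0,88],[0,0,-0.3,0,88],[0,0,0,0,88]]';python3 -m inch '[[0,0,0,-1,88],[0,0,0,-1,88],[0,0,0,-1,88],[0,0,0,-1,88],[0,0,0,-1,88]]'; python3 -m inch '[[0,0,0,-1,88],[0,0,-0.016,-1,88],[0,0,-0.016,-1,88],[0,0,-0.016,-1,88],[0,0,-0.016,-1,88]]';python3 - <<'E'
from m import *
t=r.get_state();print(t['q'].round(2),t['contact_force'].round(1),t['moment'].round(2));M=R.from_quat(t['eef_rot']).as_matrix(); print('jaw',np.degrees(np.arctan2(M[1,1],M[0,1])).round(1))
reg,W,o=bar(snap('top','t3.png'))
for a,c,p in o: print(a,c.round(1),p.round(4))
E
```

```text
clock: 3.15
tool_pos: [0.5279, -0.3011, 0.2119]
eef_rot: [0.648, 0.761, -0.0, -0.001]
contact_force: [-0.1, -0.5, 0.4]
opening: 1.0
clock: 3.65
tool_pos: [0.5295, -0.3015, 0.2146]
eef_rot: [0.824, 0.566, 0.001, 0.001]
contact_force: [-0.5, -2.4, -0.3]
opening: 0.998
clock: 4.15
tool_pos: [0.5286, -0.3026, 0.2128]
eef_rot: [0.943, 0.333, 0.0, 0.001]
contact_force: [-2.1, -2.2, 0.3]
opening: 0.998
[ 0.57  0.72 -0.22  1.66  0.21  0.78 -0.64] [-2.1 -2.2  0.3] [-0.45  0.28  0.13]
jaw -51.1
17 [284.8 207.1] [ 0.5495 -0.3787  0.2111]
```

The fork works: the ball is now at −74.5°, from −42°, with forces around 3 N. Continuing clockwise.

```bash
cat > st.py <<'E'
from m import *
t=r.get_state();print(t['q'].round(2),t['contact_force'].round(1),t['moment'].round(2));M=R.from_quat(t['eef_rot']).as_matrix(); print('jaw',np.degrees(np.arctan2(M[1,1],M[0,1])).round(1))
reg,W,o=bar(r.snapshot('top'))
for a,c,p in o: print(a,c.round(1),p.round(4),'ang',np.degrees(np.arctan2(p[1]+.302,p[0]-.5283)).round(1))
E
python3 -m inch '[[0,0,-0.016,-1,88],[0,0,-0.016,-1,88],[0,0,-0.016,-1,88],[0,0,-0.016,-1,88],[0,0,-0.016,-1,88]]'; python3 -m inch '[[0,0,-0.016,-1,88],[0,0,-0.016,-1,88],[0,0,-0.016,-1,88],[0,0,-0.016,-1,88],[0,0,-0.016,-1,88]]';python3 -m inch '[[0,0,-0.016,-1,88],[0,0,-0.016,-1,88],[0,0,-0.016,-1,88],[0,0,-0.016,-1,88],[0,0,-0.016,-1,88]]'; python3 st.py
```

```text
clock: 4.7
tool_pos: [0.5283, -0.3016, 0.2104]
eef_rot: [0.997, 0.079, 0.0, 0.0]
contact_force: [-2.1, -1.5, -0.5]
opening: 1.0
clock: 5.2
tool_pos: [0.5285, -0.3009, 0.2082]
eef_rot: [0.983, -0.181, 0.0, -0.0]
contact_force: [-1.1, -1.7, 0.4]
opening: 0.995
clock: 5.7
tool_pos: [0.5291, -0.3016, 0.2063]
eef_rot: [0.903, -0.43, 0.001, -0.0]
contact_force: [-1.1, -2.6, -0.7]
opening: 0.998
[ 0.31  0.74  0.24  1.68 -0.24  0.74 -1.8 ] [-1.1 -2.6 -0.7] [-0.28  0.23  0.13]
jaw -140.9
28 [258.4 237.9] [ 0.4933 -0.3292  0.2316] ang -142.2
```

```bash
python3 -m inch '[[0,0,-0.016,-1,88],[0,0,-0.016,-1,88],[0,0,-0.016,-1,88],[0,0,-0.016,-1,88],[0,0,-0.016,-1,88]]'; python3 st.py; python3 -m inch '[[0,0,0,1,88],[0,0,0.5,0.5,88],[0,0,1,0,88],[0,0,0,0,88]]'; python3 st.py
```

```text
clock: 6.25
tool_pos: [0.5295, -0.3018, 0.2043]
eef_rot: [0.762, -0.648, 0.002, -0.0]
contact_force: [-0.4, -2.2, -0.9]
opening: 0.998
[ 0.23  0.77  0.39  1.69 -0.39  0.76 -2.18] [-0.4 -2.2 -0.9] [-0.36  0.05  0.05]
jaw -170.8
34 [246.2 243.5] [ 0.4836 -0.3072  0.2294] ang -173.4
clock: 6.7
tool_pos: [0.5308, -0.3018, 0.2441]
eef_rot: [0.812, -0.584, 0.003, -0.001]
contact_force: [0.8, -1.1, -0.2]
opening: 0.996
[ 0.24  0.71  0.36  1.65 -0.32  0.83 -2.08] [ 0.8 -1.1 -0.2] [ 0.11 -0.07 -0.02]
jaw -161.5
```

```bash
for i in 1; do python3 -m inch '[[0,0,0,1,88],[0,0,0,1,88],[0,0,0,1,88],[0,0,0,1,88],[0,0,0,1,88]]'; python3 -m inch '[[0,0,0,1,88],[0,0,0,1,88],[0,0,0,1,88],[0,0,0,1,88],[0,0,0,1,88]]'; python3 -m inch '[[0,0,0,1,88],[0,0,0,1,88],[0,0,0,1,88],[0,0,0,1,88],[0,0,0,1,88]]'; python3 -m inch '[[0,0,0,1,88],[0,0,0,1,88],[0,0,0,1,88],[0,0,0,1,88],[0,0,0,1,88]]'; python3 -m inch '[[0,0,0,1,88],[0,0,0,1,88],[0,0,0,1,88],[0,0,0,1,88],[0,0,0,1,88]]'; python3 -m inch '[[0,0,0,1,88],[0,0,0,1,88],[0,0,0,1,88],[0,0,0,1,88],[0,0,0,1,88]]'; python3 -m inch '[[0,0,0,1,88],[0,0,0,0.5,88],[0,0,0,0,88]]'; done | grep -A1 tool_pos ; python3 st.py
```

```text
tool_pos: [0.5285, -0.3001, 0.2399]
eef_rot: [0.936, -0.353, -0.001, -0.001]
--
tool_pos: [0.5285, -0.3002, 0.2399]
eef_rot: [0.995, -0.099, -0.0, -0.001]
--
tool_pos: [0.5284, -0.3003, 0.24]
eef_rot: [0.987, 0.162, -0.0, -0.001]
--
tool_pos: [0.5285, -0.3002, 0.2401]
eef_rot: [0.911, 0.412, 0.0, -0.001]
--
tool_pos: [0.5284, -0.3003, 0.2401]
eef_rot: [0.774, 0.634, 0.0, -0.001]
--
tool_pos: [0.5284, -0.3003, 0.2402]
eef_rot: [0.583, 0.812, 0.001, -0.0]
--
tool_pos: [0.5284, -0.3005, 0.2401]
eef_rot: [0.52, 0.854, 0.001, -0.0]
[ 0.77  0.74 -0.6   1.63  0.49  0.93  0.48] [ 0.6  1.  -0. ] [-0.01 -0.11  0.03]
jaw 27.4
```

```bash
cat > sc.py <<'E'
from m import *
import sys
s=snap('scene',sys.argv[1]); W=pts(s); g=s['pixels'].max(2); d=np.hypot(W[...,0]-.5283,W[...,1]+.302)
m=(d>.06)&(d<.095)&(W[...,2]>.16)&(W[...,2]<.212)&(g<70)
n,l,st,c=cv2.connectedComponentsWithStats(m.astype(np.uint8))
for i in range(1,n):
    if st[i,4]>8: p=np.nanmedian(W[l==i],0); print('ball',st[i,4],c[i].round(),p.round(3),np.degrees(np.arctan2(p[1]+.302,p[0]-.5283)).round(1))
for u in (257,259,261):
    col=[(v,round(float(W[v,u,2]),4),int(g[v,u]),round(float(d[v,u]),3)) for v in range(218,262)]
    print(u,[x[:3] for x in col if x[3]<.03 and .04<x[1]<.105])
a=s['pixels'][150:270,190:330,::-1]; cv2.imwrite('pics/c_'+sys.argv[1],cv2.resize(a,None,fx=5,fy=5,interpolation=cv2.INTER_CUBIC))
E
python3 sc.py s4.png
```

```text
ball 31 [291. 164.] [ 0.599 -0.324  0.202] -17.2
ball 57 [220. 181.] [ 0.447 -0.292  0.202] 172.7
257 [(221, 0.1029, 145), (222, 0.1022, 145), (223, 0.0996, 143), (224, 0.0987, 142), (225, 0.0962, 142), (226, 0.0933, 140), (227, 0.0912, 141), (228, 0.089, 142), (229, 0.0865, 142), (230, 0.0818, 125), (231, 0.0817, 88), (232, 0.0786, 71), (233, 0.0766, 85), (234, 0.0749, 74), (235, 0.0726, 82), (236, 0.0711, 77), (237, 0.0676, 118), (238, 0.0675, 140), (239, 0.0682, 143), (240, 0.0696, 142), (241, 0.0658, 147), (242, 0.0643, 145), (243, 0.0631, 142), (244, 0.0485, 141), (245, 0.0474, 175), (246, 0.048, 182), (247, 0.0495, 180), (248, 0.0492, 179), (249, 0.0479, 182), (250, 0.0491, 161)]
259 [(221, 0.1035, 144), (222, 0.1028, 140), (223, 0.0992, 139), (224, 0.098, 140), (225, 0.0945, 139), (226, 0.0929, 140), (227, 0.0914, 140), (228, 0.0888, 139), (229, 0.0868, 139), (230, 0.0814, 117), (231, 0.08, 84), (232, 0.0765, 80), (233, 0.0783, 87), (234, 0.0738, 73), (235, 0.0728, 66), (236, 0.0711, 74), (237, 0.0682, 120), (238, 0.0672, 139), (239, 0.0682, 143), (240, 0.0678, 143), (241, 0.0657, 143), (242, 0.0635, 142), (243, 0.0628, 143), (244, 0.0494, 165), (245, 0.0495, 131), (246, 0.0492, 174), (247, 0.0479, 180), (248, 0.0484, 181), (249, 0.0483, 181), (250, 0.0485, 177)]
261 [(221, 0.1031, 147), (222, 0.101, 129), (223, 0.1001, 130), (224, 0.0963, 132), (225, 0.0936, 133), (226, 0.0917, 131), (227, 0.09, 133), (228, 0.0883, 132), (229, 0.0843, 132), (230, 0.0814, 82), (231, 0.0807, 68), (232, 0.0775, 71), (233, 0.0764, 60), (234, 0.0749, 74), (235, 0.0701, 70), (236, 0.0703, 102), (237, 0.0675, 139), (238, 0.0682, 143), (239, 0.0688, 142), (240, 0.067, 148), (241, 0.0662, 142), (242, 0.0641, 139), (243, 0.0598, 139), (244, 0.0492, 155), (245, 0.0491, 180), (246, 0.0461, 182), (247, 0.0501, 181), (248, 0.0486, 183), (249, 0.0492, 182), (250, 0.0489, 178)]
```

View pics/c_s4.png

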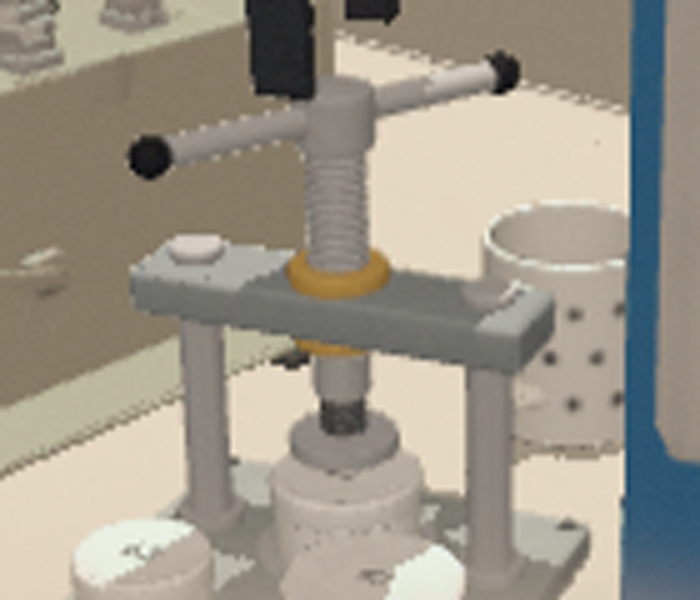

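The crop shows the bar at about −12°, the foot descended with the gap shrinking to about 11 mm, the tins in place, and the fingers raised clear. Stroke two:

```bash
(python3 -m inch '[[0,-0.06,-1,0,88],[0,0,-0.45,0,88],[0,0,0,-1,88],[0,0,0,-1,88],[0,0,0,-1,88]]'; python3 -m inch '[[0,0,-0.016,-1,88],[0,0,-0.016,-1,88],[0,0,-0.016,-1,88],[0,0,-0.016,-1,88],[0,0,-0.016,-1,88]]'; python3 -m inch '[[0,0,-0.016,-1,88],[0,0,-0.016,-1,88],[0,0,-0.016,-1,88],[0,0,-0.016,-1,88],[0,0,-0.016,-1,88]]'; python3 -m inch '[[0,0,-0.016,-1,88],[0,0,-0.016,-1,88],[0,0,-0.016,-1,88],[0,0,-0.016,-1,88],[0,0,-0.016,-1,88]]'; python3 -m inch '[[0,0,-0.016,-1,88],[0,0,-0.016,-1,88],[0,0,-0.016,-1,88],[0,0,-0.016,-1,88],[0,0,-0.016,-1,88]]') | grep -v -e clock -e opening; python3 st.py
```

```text
tool_pos: [0.5284, -0.3022, 0.204]
eef_rot: [0.65, 0.76, 0.0, -0.0]
contact_force: [-0.0, 0.1, -1.0]
tool_pos: [0.5281, -0.3031, 0.2022]
eef_rot: [0.824, 0.566, -0.001, 0.0]
contact_force: [0.0, -2.1, 1.3]
tool_pos: [0.5277, -0.3034, 0.2002]
eef_rot: [0.943, 0.333, -0.001, 0.0]
contact_force: [-1.9, -2.1, 0.1]
tool_pos: [0.5273, -0.3028, 0.1981]
eef_rot: [0.997, 0.078, -0.001, 0.0]
contact_force: [-2.9, -1.4, 0.9]
tool_pos: [0.5274, -0.3023, 0.196]
eef_rot: [0.983, -0.182, -0.001, -0.0]
contact_force: [-0.9, -1.0, -0.3]
[ 0.38  0.75  0.12  1.69 -0.12  0.72 -1.38] [-0.9 -1.  -0.3] [-0.01  0.44  0.06]
jaw -111.0
21 [266.9 227.2] [ 0.513  -0.3452  0.221 ] ang -109.6
```

```bash
(python3 -m inch '[[0,0,-0.016,-1,88],[0,0,-0.016,-1,88],[0,0,-0.016,-1,88],[0,0,-0.016,-1,88],[0,0,-0.016,-1,88]]'; python3 -m inch '[[0,0,-0.016,-1,88],[0,0,-0.016,-1,88],[0,0,-0.016,-1,88],[0,0,-0.016,-1,88],[0,0,-0.016,-1,88]]';  python3 -m inch '[[0,0,0,1,88],[0,0,0.5,0.5,88],[0,0,1,0,88],[0,0,0,0,88]]' )| grep -v -e clock -e opening; python3 st.py; python3 sc.py s5.png
```

```text
tool_pos: [0.5279, -0.3022, 0.194]
eef_rot: [0.903, -0.43, -0.001, 0.0]
contact_force: [-1.4, -1.1, -1.0]
tool_pos: [0.528, -0.3025, 0.1921]
eef_rot: [0.761, -0.649, -0.0, 0.0]
contact_force: [-1.4, -1.4, -1.1]
tool_pos: [0.5302, -0.3034, 0.2325]
eef_rot: [0.811, -0.585, 0.003, -0.0]
contact_force: [-0.1, -1.2, 0.8]
[ 0.22  0.73  0.4   1.66 -0.37  0.82 -2.04] [-0.1 -1.2  0.8] [ 0.08 -0.05  0.02]
jaw -161.7
ball 27 [290. 170.] [ 0.601 -0.321  0.19 ] -14.6
ball 60 [221. 188.] [ 0.446 -0.294  0.19 ] 174.4
257 [(222, 0.1019, 146), (223, 0.0999, 135), (224, 0.0985, 145), (225, 0.0952, 139), (226, 0.0936, 142), (227, 0.0916, 147), (228, 0.0889, 141), (229, 0.0871, 142), (230, 0.0845, 141), (231, 0.0816, 142), (232, 0.0793, 140), (233, 0.0775, 140), (234, 0.0758, 142), (235, 0.0735, 144), (236, 0.0705, 105), (237, 0.0685, 74), (238, 0.0651, 59), (239, 0.064, 69), (240, 0.0599, 83), (241, 0.0601, 87), (242, 0.0569, 137), (243, 0.0568, 143), (244, 0.0584, 144), (245, 0.0558, 151), (246, 0.055, 145), (247, 0.0538, 144), (248, 0.0507, 151), (249, 0.0478, 177), (250, 0.0491, 161), (251, 0.0476, 
[... 519 characters left out ...]
44), (247, 0.053, 144), (248, 0.0504, 152), (249, 0.0489, 178), (250, 0.0478, 177)]
261 [(221, 0.1039, 131), (222, 0.1018, 145), (223, 0.1001, 135), (224, 0.0967, 132), (225, 0.0945, 142), (226, 0.0928, 132), (227, 0.0911, 146), (228, 0.0879, 135), (229, 0.0872, 132), (230, 0.084, 131), (231, 0.0814, 131), (232, 0.0793, 131), (233, 0.0777, 131), (234, 0.0741, 132), (235, 0.0722, 105), (236, 0.067, 71), (237, 0.0678, 73), (238, 0.0641, 68), (239, 0.0638, 69), (240, 0.061, 72), (241, 0.0575, 102), (242, 0.0573, 140), (243, 0.0575, 143), (244, 0.0569, 143), (245, 0.0576, 151), (246, 0.0545, 141), (247, 0.0507, 139), (248, 0.0495, 156), (249, 0.0491, 179), (250, 0.0489, 178), (252, 0.0454, 184)]
```

Total turned is about 330°. The foot has just met the lid (foot top 57.5 mm, lid plus 8 is 57 mm), with the spring in by about 1 mm. About 85° remains. Reset the fork for the last stroke.

```bash
(python3 -m inch '[[0,0,0,1,88],[0,0,0,1,88],[0,0,0,1,88],[0,0,0,1,88],[0,0,0,1,88]]'; python3 -m inch '[[0,0,0,1,88],[0,0,0,1,88],[0,0,0,1,88],[0,0,0,1,88],[0,0,0,1,88]]'; python3 -m inch '[[0,0,0,1,88],[0,0,0,1,88],[0,0,0,1,88],[0,0,0,1,88],[0,0,0,1,88]]'; python3 -m inch '[[0,0,0,1,88],[0,0,0,1,88],[0,0,0,1,88],[0,0,0,1,88],[0,0,0,1,88]]'; python3 -m inch '[[0,0,0,1,88],[0,0,0,1,88],[0,0,0,1,88],[0,0,0,1,88],[0,0,0,1,88]]'; python3 -m inch '[[0,0,0,1,88],[0,0,0,1,88],[0,0,0,1,88],[0,0,0,1,88],[0,0,0,1,88]]'; python3 -m inch '[[0,0,0,1,88],[0,0,0,0.5,88],[0,0,-1,0,88],[0,0,-0.55,0,88],[0,0,0,0,88]]'; python3 -m inch '[[0,0,0,-1,88],[0,0,0,-1,88],[0,0,0,-1,88],[0,0,-0.016,-1,88],[0,0,-0.016,-1,88]]'; python3 -m inch '[[0,0,-0.016,-1,88],[0,0,-0.016,-1,88],[0,0,-0.016,-1,88],[0,0,-0.016,-1,88],[0,0,-0.016,-1,88]]';python3 -m inch '[[0,0,-0.016,-1,88],[0,0,-0.016,-1,88],[0,0,0,0,88]]')| grep -v -e opening -e rot; python3 st.py; python3 sc.py s6.png
```

```text
clock: 14.7
tool_pos: [0.528, -0.3017, 0.2285]
contact_force: [-0.1, -0.1, -0.7]
clock: 15.2
tool_pos: [0.528, -0.3017, 0.2285]
contact_force: [0.3, 0.3, -0.1]
clock: 15.7
tool_pos: [0.528, -0.3017, 0.2286]
contact_force: [-0.8, -0.2, -0.7]
clock: 16.2
tool_pos: [0.528, -0.3017, 0.2286]
contact_force: [-0.5, -0.3, 0.3]
clock: 16.7
tool_pos: [0.528, -0.3018, 0.2286]
contact_force: [0.5, 0.5, -0.1]
clock: 17.2
tool_pos: [0.528, -0.3018, 0.2286]
contact_force: [0.8, 0.8, -0.2]
clock: 17.7
tool_pos: [0.5265, -0.3017, 0.1882]
contact_force: [-0.2, -0.3, 0.2]
clock: 18.2
tool_pos: [0.5286, -0.303, 0.1907]
contact_force: [-0.1, -0.4, -0.3]
clock: 18.7
tool_pos: [0.5282, -0.3035, 0.1887]
contact_force: [-1.1, -2.6, 0.3]
clock: 19.0
tool_pos: [0.5283, -0.3031, 0.1879]
contact_force: [-0.4, -1.2, -0.4]
[ 0.54  0.75 -0.18  1.68  0.19  0.72 -0.51] [-0.4 -1.2 -0.4] [-0.26  0.14  0.1 ]
jaw -44.8
19 [263.6 201.5] [ 0.5596 -0.3397  0.2134] ang -50.3
13 [283.5 203.2] [ 0.5584 -0.3766  0.1881] ang -68.0
ball 38 [217. 176.] [ 0.488 -0.236  0.187] 121.0
ball 48 [297. 184.] [ 0.556 -0.377  0.186] -69.9
2
[... 1108 characters left out ...]
51), (246, 0.0548, 144), (247, 0.054, 143), (248, 0.0507, 150), (249, 0.0485, 178), (253, 0.0435, 187)]
261 [(221, 0.1026, 130), (222, 0.1026, 147), (223, 0.0972, 137), (224, 0.0978, 136), (225, 0.0949, 145), (226, 0.093, 128), (227, 0.0904, 145), (228, 0.0876, 136), (229, 0.0881, 132), (230, 0.0835, 132), (231, 0.082, 132), (232, 0.0791, 132), (233, 0.0773, 132), (234, 0.0754, 133), (235, 0.0742, 131), (236, 0.0713, 132), (237, 0.0683, 93), (238, 0.064, 70), (239, 0.0626, 66), (240, 0.0599, 73), (241, 0.0577, 103), (242, 0.0582, 140), (243, 0.0582, 143), (244, 0.0581, 142), (245, 0.056, 152), (246, 0.0549, 142), (247, 0.0528, 140), (248, 0.0505, 157), (249, 0.0484, 179), (250, 0.0489, 179)]
```

Foot is stationary on the lid. The bar has turned about 382°, so 25.5 mm down and about 5 mm of spring; the pin length agrees (about 4.5 mm). I'll turn 30° more, then back off and lift.

```bash
(python3 -m inch '[[0,0,-0.016,-1,88],[0,0,-0.016,-1,88],[0,0,-0.016,-1,88],[0,0,-0.016,-1,88],[0,0,-0.016,-1,88]]'; python3 -m inch '[[0,0,0,0,88],[0,0,0,1,88],[0,0,0,0.5,88],[0,0,1,0,88],[0,0,1,0,88]]'; python3 -m inch '[[0,0,1,0,88],[-1,0,0.5,0,88],[-1,0,0,0,88],[-1,0,0,0,88],[-1,0,0,0,88]]'; python3 -m inch '[[-1,0,0,0,88],[-1,0,0,0,88],[-1,0,0,0,88],[-1,0,0,0,88],[0,0,0,0,88]]')| grep -v -e opening -e rot; python3 sc.py s7.png; python3 - <<'E'
from m import *
s=snap('top','t7.png');reg,W,o=bar(s)
for a,c,p in o: print(a,c.round(1),p.round(4),ray(s,*c,.183).round(4))
E
```

```text
clock: 19.6
tool_pos: [0.5274, -0.3027, 0.1855]
contact_force: [-3.0, -1.6, 0.6]
clock: 20.1
tool_pos: [0.5288, -0.3012, 0.2356]
contact_force: [-0.0, -0.6, -0.7]
clock: 20.6
tool_pos: [0.4284, -0.3016, 0.2735]
contact_force: [0.6, -0.3, -0.2]
clock: 21.1
tool_pos: [0.3256, -0.3019, 0.2732]
contact_force: [0.4, 0.1, -0.9]
ball 20 [230. 172.] [ 0.526 -0.227  0.184] 91.8
ball 58 [285. 192.] [ 0.516 -0.385  0.184] -98.7
257 [(221, 0.1039, 146), (222, 0.1026, 146), (223, 0.1001, 147), (224, 0.0977, 135), (225, 0.0961, 146), (226, 0.0926, 141), (227, 0.0917, 142), (228, 0.0889, 146), (229, 0.0866, 141), (230, 0.0852, 148), (231, 0.0827, 143), (232, 0.0799, 141), (233, 0.0787, 141), (234, 0.0757, 141), (235, 0.0726, 141), (236, 0.0715, 140), (237, 0.0708, 142), (238, 0.0642, 114), (239, 0.0638, 79), (241, 0.0598, 84), (242, 0.0564, 137), (243, 0.0571, 144), (244, 0.0564, 144), (245, 0.0576, 151), (246, 0.0549, 147), (247, 0.0533, 144), (248, 0.0503, 149), (249, 0.0476, 179), (250, 0.048, 219), (251, 0.0476, 237)]
259 [(221, 0.1029, 146), (222, 0.102, 139), (223, 0.1002, 151), (224, 0.0981,
[... 539 characters left out ...]
 149), (222, 0.1017, 128), (223, 0.0989, 143), (224, 0.0985, 136), (225, 0.0948, 132), (226, 0.0928, 145), (227, 0.0907, 132), (228, 0.0893, 146), (229, 0.0869, 138), (230, 0.0841, 131), (231, 0.0822, 131), (232, 0.079, 132), (233, 0.0767, 132), (234, 0.0747, 133), (235, 0.0729, 133), (236, 0.0718, 132), (237, 0.0687, 135), (238, 0.0635, 86), (239, 0.0631, 68), (240, 0.0611, 71), (241, 0.0575, 103), (242, 0.0564, 138), (243, 0.0572, 145), (244, 0.0566, 143), (245, 0.0566, 151), (246, 0.0561, 142), (247, 0.0529, 141), (248, 0.0506, 157), (249, 0.0475, 179)]
39 [204.8 216.8] [ 0.5341 -0.2243  0.1878] [ 0.5346 -0.223   0.183 ]
46 [286.  221.8] [ 0.5222 -0.3799  0.1875] [ 0.5226 -0.3799  0.183 ]
```

View pics/c_s7.png

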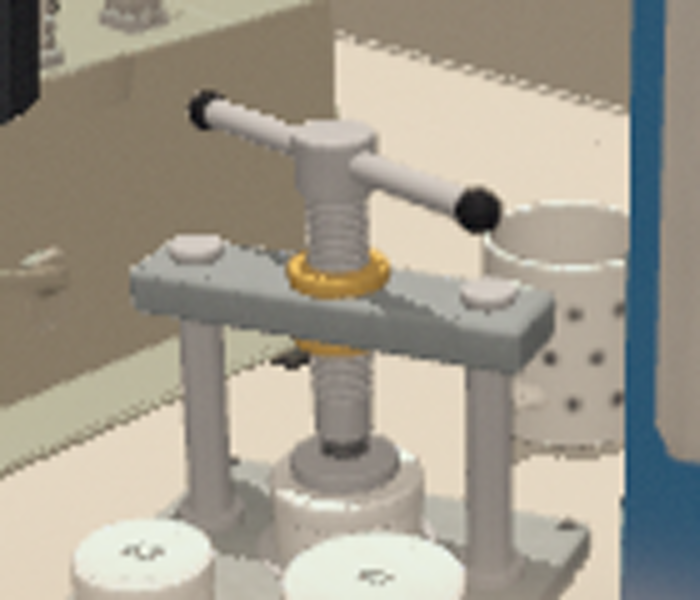

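View pics/t7.png

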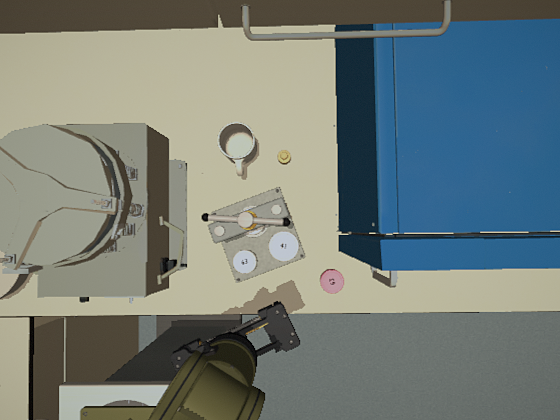

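The final views show the bar at (205,217)–(286,222), the foot seated on tin 2, tins 1 and 3, the mug and the weight where they were, and the arm clear. The bar's turn (412.5°, 27.5 mm), the ball drop (27.7 mm) and the pin length all give 6.7–7.2 mm of spring travel. Handing in.

```bash
python3 -c "
from plant import r
print(r.finish_job())"
```

```text
the job is handed in; nothing more can be done
None
```

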